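# Trial-run a new wheel on the glass-engraving lathe

### The job

A new wheel has gone on the engraving lathe and needs its trial run at top speed, worked from the hold-to-run control box on the bench. With the dial still at zero, press the flat start button fully down and let it come right back up; then turn the spring-return dial clockwise past its first and second clicks to the third, and hold it there. It flies back to zero when let go, so finish with the fingers still holding the dial at the third position, and leave the mushroom-headed stop button and the glass, bottle and jar around the box alone.

Things in the scene. Friction and masses are not known exactly. Their poses are not given: they have to be found in the camera images.
- control_box: Fixed box, grey with an aluminium lid, 150 deep (x) x 280 wide (y) x 65 mm high, level top. Origin: centre of its underside, z up; its front (-x) faces the robot within 0.45 rad of yaw. Stands in the left or right half of the bench. On top, in a row at its x = 0: dial at y = -72, start button y = +33, stop button y = +103 mm; a lamp 11 mm high at x = 45, y = 65.
- start_button_top (a point): Centre of the start button's top face: flat black round button, 28 mm across, in a steel collar 44 mm across and 12 mm high on the box. At rest the face is 87 mm above the bench, 10 mm proud of the collar. z up; pressed straight down.
- start_button (a joint): Travel of the start button in m: 0 at rest (up), 0.006 fully down. Spring: about 1.5 N to start, 5 N fully down; it comes back up by itself.
- run_dial_grip (a point): Point on the dial's vertical axis, 88 mm above the bench. Black dial: skirt 58 mm across, its upper face 75 mm above the bench, with an upright bar grip 56 mm long, 13 wide, up to 101 mm above the bench, a white line on its pointer half. The frame turns with it: x along the bar to the pointer, y across, z up. A dash on the plate round it marks zero; one, two, three studs mark the clicks.
- run_dial (a joint): Dial angle, rad: 0 at rest, grows clockwise from above. At 0 the pointer is 0.6 rad anticlockwise of the box's x axis. Clicks at 0.4 (one stud), 0.8 (two), 1.2 (three); end stop at 1.28. A spring always drives it back to 0, from the clicks too: 0.055 N m near zero, 0.09 N m at the third, plus or minus 0.03 at the clicks.
- stop_button_top (a point): Centre of the top of the stop button: a black mushroom head 40 mm across on a stem, its top 98 mm above the bench. Not to be pressed.
- stop_button (a joint): Travel of the stop button in m: 0 up, 0.006 pressed down (2.7 N to start, 8 N fully down); springs back.
- presentation_case: Fixed open black case 150 x 150 mm, 32 mm high, with a blue insert and an engraved glass coaster 104 mm across. Stands in the half of the bench where the control box is not. Origin: centre of its underside, z up.
- wine_glass: Loose empty stemmed wine glass, 182 mm high, 78 mm across at its widest, foot 72 mm; stands beyond the control box. Origin: centre of its underside, z up.
- nozzle_bottle: Loose white plastic bottle with a pointed nozzle, 142 mm high, 52 mm across; stands beyond the control box. Origin: centre of its underside, z up.
- grit_jar: Loose glass jar with a grey cap, 60 mm across, 65 mm high; stands beyond the control box. Origin: centre of its underside, z up.
Things that resemble listed ones, but are neither listed nor needed, are in the scene too. Leave any yellow look-alike of the wine_glass alone.

How it is judged:
By the outcome, as a careful person would: the job done as asked, in the order asked, and still so for the second after the job is handed in, while the arm keeps its last pose, push and grip.
It also fails if it takes over 51 s, if anything falls off the work surface, if the arm or the gripper's body presses on something with over 40 N, if the wrist force passes 120 N, or if a joint passes its speed limit or range.

### The arm

A 6-joint arm with a two-finger parallel gripper is mounted at the origin on the work surface. World frame = base frame: x ahead of the robot, y to its left, z up, the work surface at z = 0. Lengths are in m, angles in rad, forces in N, time in s.
With the tool pointing down it reaches from about 0.225 to 0.875 m from the base axis. Payload 3.4 kg.
Tool frame: the origin (TCP) lies at the very end of the fingers, on their centre line; the grasp point (between the pads) lies behind it (manip.grasp_offset is the z of the grasp point in the tool frame, in m); z points along the fingers, y is the line along which they close (so a half turn about z gives the same grasp; the last joint's range is limited). The gripper opens to 85 mm and grips with 20 to 120 N. Pads are 22 mm wide; open, the fingers measure 114 mm over their backs; the gripper's body (76 mm by 85 mm) begins 54 mm behind the grasp point. The pads swing forward as they close: fully open they stand 13 mm farther back than shut.
Start: joints at [-1.242, 0.276, 1.505, -0, 1.361, -0.121], TCP at [0.25, -0.518, 0.231] pointing down, gripper open.
Joint ranges: [-2.89, 2.89], [-0.75, 2.08], [0.22, 2.7], [-1.18, 4.32], [0.11, 2.71], [-2.7, 2.7]. Speed limits (rad/s): [2.57, 2.57, 3.14, 3.14, 3.14, 3.14].

### API

Orientations are given as a unit quaternion [w, x, y, z].
In Python, from rig import manip gives the robot as it stands.
- The arm moves only by the shell command python3 -m pendant 'ROWS' [FORCE]. ROWS is JSON, a list of rows, each an object of numbers: "dx", "dy", "dz": the shift along the tool's x, y, z in m; "rx", "ry", "rz": the turn, a rotation vector about the tool's x, y, z in degrees; "hand": the finger opening in m, from 0 to 0.0854. In form: [{"dx": .., "dy": .., "dz": .., "rx": .., "ry": .., "rz": .., "hand": ..}, ...]. A call has 1 to 12 rows; each row shifts and turns the commanded pose from where the row before left it, along the tool's axes as they then stand; what a row does not reach is not made up. A row lasts 1/12 s, in which the tool goes at most 41.7 mm and 7.16 degrees, less where a joint would pass 70% of its speed; a pose out of reach is approached as far as the arm can. A call is refused whole if a number of a shift passes 0.0417 or a number of a turn 7.16, either way. A call with a gripper value outside its range is refused whole. The fingers move at their own pace and stop on an object; FORCE is the grip in N (left out, the last holds). Time passes only in rows, so rows that do not move let the fingers close. It gives the time, the measured TCP pose, the force, the opening and the grip force at its end, in the units of the state.
- manip.get_state(): the state, without advancing time (a new reading comes with each control period).
- manip.get_image(name): name is "scene" or "top" or "wrist"; returns a dict with "frame" (384x512x3 uint8, red, green, blue), "fx", "fy", "cx", "cy" (pixels), "position" and "attitude" of the camera in the world; the wrist camera has in their place "mount" (4x4, takes a point from camera to tool coordinates, whose origin is the TCP and whose axes are the flange's). Camera axes: x right, y up, looking along -z (the intrinsics and any distortion apply to the point x, -y, -z); pixel columns grow to the right and rows downward; lengths in m; the calibration is good to about 2 mm. The wrist camera is an equidistant fisheye: a pixel r from the principal point sees the ray r / f radians off the axis. A picture is of the moment at which its call begins: read the wrist's pose just before it. There is no depth.
- manip.sign_off(): hands the job in; it is judged then, once.
The state is a dict: "clock": time; "qpos": joint angles; "qd": joint speeds; "effort": joint torques, N m; "position": TCP position; "ee_rot": TCP orientation; "contact_force": force on the tool from outside, world axes, zero at the start; "moment": the same for the moment, N m; "width": finger opening in m; "gripper_force": force on a finger pad.
Only numpy, scipy, OpenCV 4.12 (cv2) and the standard library are available. Lean on these libraries where they do the work, as an engineer would, in place of code of your own. Each camera call takes 0.05 s, during which the arm holds its last target. There are 200 camera calls.

## Working session

There is one attempt and no reset: what is moved stays moved. The work goes in short steps, Python scripts to look and compute and a shell command to move; the robot and the scene stay as the last step left them, time stands still between calls to the robot, and variables do not carry over. Pictures are saved under pics/ and viewed, at most 10 in all, crops included, and the job is handed in when it is done.

```bash
mkdir -p pics; cat > h.py <<'E'
from rig import manip
import cv2, numpy as np, json
from scipy.spatial.transform import Rotation as R
def snap(n,f):
    s=manip.get_state(); i=manip.get_image(n); cv2.imwrite(f'pics/{f}.png',i['frame'][:,:,::-1])
    d={k:(np.array(v).tolist() if k!='frame' else None) for k,v in i.items()}
    d['tp']=list(map(float,s['position']));d['tr']=list(map(float,s['ee_rot']))
    json.dump(d,open(f'pics/{f}.json','w')); return d
E
python3 - <<'E'
from h import *
for n in('scene','top','wrist'):
    d=snap(n,n+'0'); print({k:v for k,v in d.items() if k!='frame'})
a=cv2.imread('pics/scene0.png');b=cv2.imread('pics/top0.png')
print(manip.grasp_offset, manip.get_state())
E
```

```text
{'fx': 403.5243678303248, 'fy': 403.5243678303248, 'cx': 253.6903932727631, 'cy': 191.70613123266867, 'position': [0.9659727792755861, 0.4986626448653618, 0.8522468730390399], 'attitude': [0.29092061374925166, 0.10421320562871719, 0.3219715899128007, 0.8948961389777971], 'tp': [0.24982019675727096, -0.5172984818225687, 0.23042348453186914], 'tr': [-0.0009259474821896957, 0.9748116852120766, 0.22302760380990963, -9.452016354658599e-05]}
{'fx': 374.3766062896977, 'fy': 374.3766062896977, 'cx': 257.3615097406378, 'cy': 192.0480819268069, 'position': [0.4125257778326233, 0.01747484027598918, 1.0208663969870904], 'attitude': [-0.6957887103548812, -0.07703409418614268, 0.08134794604803608, 0.7094549531502177], 'tp': [0.24981701654634214, -0.5173252669809173, 0.23044871796880603], 'tr': [-0.0008958987798109435, 0.9748189825048853, 0.22299583091435551, -9.004627940870929e-05]}
{'fx': 297.3186396354542, 'fy': 297.3186396354542, 'cx': 256.68320801879133, 'cy': 192.83158924506802, 'mount': [[-0.0010079688118491796, 0.9640119127291459, 0.26585713478326295, 0.06711845352546163], [0.99999785687127
[... 351 characters left out ...]

-0.0187 {'clock': 0.15, 'qpos': array([-1.24200176e+00,  2.76476853e-01,  1.50583176e+00, -2.36190793e-05,
        1.36067475e+00, -1.20983238e-01]), 'qd': array([-0.00116529, -0.0011005 , -0.00307398,  0.00037982, -0.00047513,
       -0.00059275]), 'effort': array([ 1.33504345e-03, -4.17144120e+01, -2.46031862e+01, -1.46067664e-04,
        7.61642848e-03, -2.78731545e-07]), 'position': array([ 0.24986323, -0.51745371,  0.23062715]), 'ee_rot': array([-6.90408574e-04,  9.74818101e-01,  2.23000419e-01, -8.36073498e-05]), 'contact_force': array([ 0.05216004, -0.06881384,  0.90003052]), 'moment': array([-0.02112766, -0.00658688,  0.03045541]), 'gripper_force': 0.0, 'width': 0.08527505731426496}
```

View pics/top0.png

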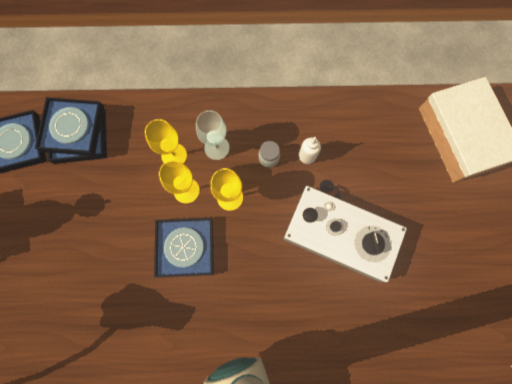

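View pics/scene0.png

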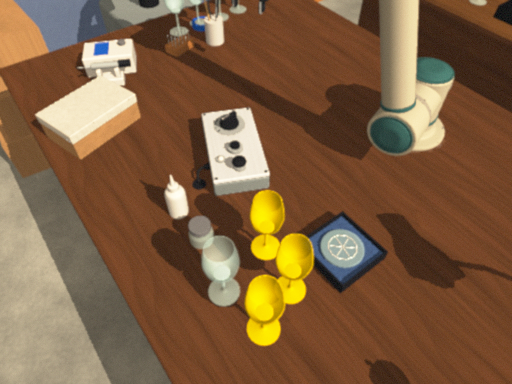

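The control box in the top view is at about (346,232), with the dial at (374,243), start button at (336,227) and stop button at (310,214). The scene view shows the same box at about (235,150). The yellow glasses and case are well to the left of it. I'll enlarge both views of the box.

```bash
python3 - <<'E'
import cv2,numpy as np
a=cv2.imread('pics/top0.png')[180:285,280:412]; b=cv2.imread('pics/scene0.png')[100:200,190:280]
a=cv2.resize(a,None,fx=6,fy=5.7*6/5.7*0+6,interpolation=2)[:600]
cv2.imwrite('pics/topc.png',a[:600,:800]); cv2.imwrite('pics/scenec.png',cv2.resize(b,None,fx=6,fy=6,interpolation=2))
E
```

```text
(no output)
```

View pics/topc.png

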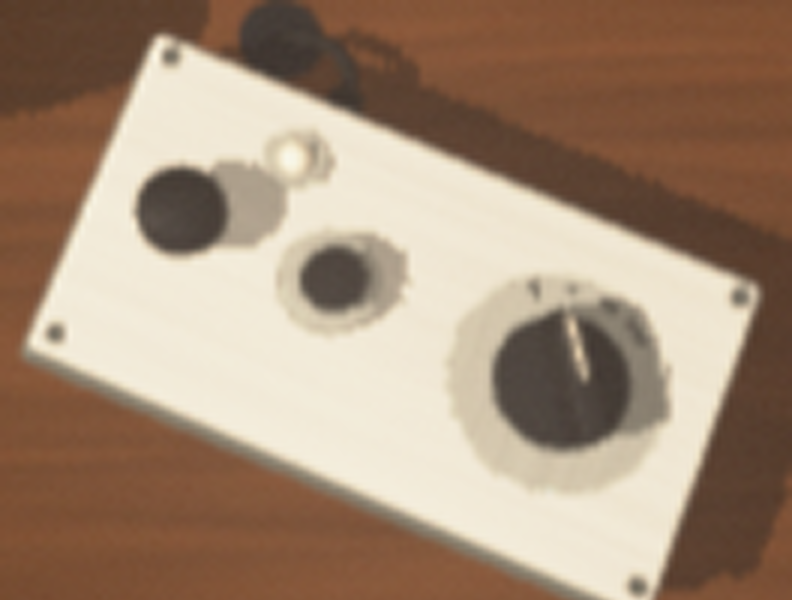

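View pics/scenec.png

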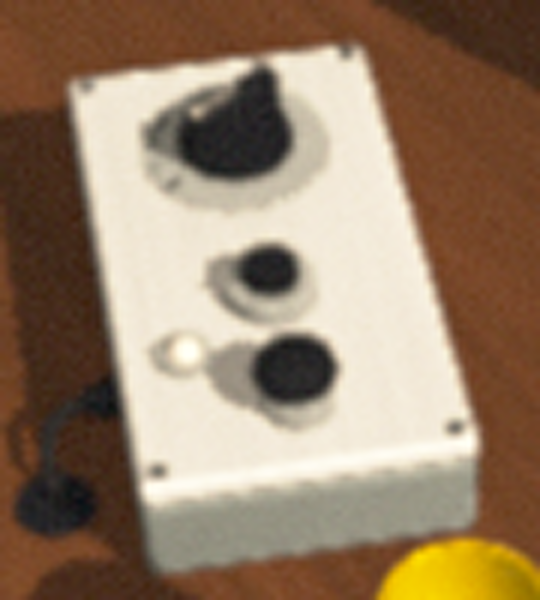

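Enlarged crops: top crop shows the dial skirt at (562,382) with its white line (565,310)-(585,380), start button (334,278) with its steel collar, stop mushroom (181,210), and four lid screws. The scene crop shows the start button at (270,270) and the stop head at (295,370). Candidates for "start": (336,226) flat in a collar, and (310,215) mushroom, wider and without a collar. The first fits. Next I triangulate.

```bash
cat >> h.py <<'E'
def ray(f,u,v):
    d=json.load(open(f'pics/{f}.json'));q=d['attitude'];r=R.from_quat([q[1],q[2],q[3],q[0]])
    w=r.apply([(u-d['cx'])/d['fx'],-(v-d['cy'])/d['fy'],-1]);return np.array(d['position']),w/np.linalg.norm(w)
def tri(rays):
    A=sum(np.eye(3)-np.outer(w,w) for p,w in rays);b=sum((np.eye(3)-np.outer(w,w))@p for p,w in rays)
    return np.linalg.solve(A,b)
E
python3 - <<'E'
from h import *
from scipy.optimize import least_squares
P={'s+-':((740,297),(86,87)),'s--':((637,586),(347,52)),'s-+':((55,333),(455,427)),'s++':((171,56),(158,470)),'start':((334,278),(270,270)),'stop':((181,210),(295,370))}
T={}
for k,(a,b) in P.items():
    r=[ray('top0',(a[0]+.5)/6-.5+280,(a[1]+.5)/6-.5+180),ray('scene0',(b[0]+.5)/6-.5+190,(b[1]+.5)/6-.5+100)]
    T[k]=tri(r);print(k,T[k].round(4))
L={'start':(0,.033),'stop':(0,.103)}
sc=np.array([T[k] for k in('s+-','s--','s-+','s++')]);c=sc.mean(0);print('screw centre',c)
def f(p):
    rot=R.from_euler('z',p[2]).as_matrix()[:2,:2];o=[]
    for k,l in (('s+-',(p[3],-p[4])),('s--',(-p[3],-p[4])),('s-+',(-p[3],p[4])),('s++',(p[3],p[4])),('start',L['start']),('stop',L['stop'])):
        o+=list(p[:2]+rot@l-T[k][:2])
    return o
s=least_squares(f,[c[0],c[1],-.4,.065,.13]);p=s.x;print(p.round(4),(s.fun*1e3).round(1))
rot=R.from_euler('z',p[2]).as_matrix()[:2,:2]
for n,l in(('dial',(0,-.072)),('start',(0,.033)),('stop',(0,.103))):print(n,(p[:2]+rot@l).round(4))
for h in(.075,):
  o,w=ray('top0',(562.5)/6-.5+280,(382.5)/6-.5+180);print('dial skirt ray',o+w*(h-o[2])/w[2])
for q in ((565,310),(585,380)):
  o,w=ray('top0',(q[0]+.5)/6-.5+280,(q[1]+.5)/6-.5+180);print('line',o+w*(.101-o[2])/w[2])
E
```

```text
s+- [ 0.5264 -0.3626  0.0636]
s-- [ 0.4065 -0.3056  0.0662]
s-+ [ 0.5165 -0.0685  0.0642]
s++ [ 0.6365 -0.1238  0.0649]
start [ 0.5354 -0.1852  0.0798]
stop [ 0.5649 -0.1216  0.0853]
screw centre [ 0.52147499 -0.2150813   0.06470295]
[ 0.5215 -0.2151 -0.4341  0.0662  0.1311] [ 0.   0.7 -0.2 -0.6  0.1  0.1  0.2 -0.3 -0.   0.1 -0.1 -0. ]
dial [ 0.4912 -0.2804]
start [ 0.5354 -0.1852]
stop [ 0.5648 -0.1216]
dial skirt ray [ 0.49074752 -0.27941537  0.075     ]
line [ 0.51794391 -0.2751022   0.101     ]
line [ 0.48922403 -0.28071827  0.101     ]
```

```bash
python3 -m pendant '[{"rz":5.4,"hand":0},{"rz":5.4,"hand":0},{"rz":5.4,"hand":0},{"dx":0.02,"dy":-0.0165},{"dx":0.02,"dy":-0.0165},{"dx":0.02,"dy":-0.0165},{"dx":0.02,"dy":-0.0165},{"dx":0.02,"dy":-0.0165},{"dx":0.02,"dy":-0.0165},{"dx":0.02,"dy":-0.0165},{"dx":0.02,"dy":-0.0165},{"dx":0.02,"dy":-0.0165}]' 40
python3 -m pendant '[{"dx":0.02,"dy":-0.0165,"dz":0.006},{"dx":0.02,"dy":-0.0165,"dz":0.006},{"dx":0.02,"dy":-0.0165,"dz":0.006},{"dx":0.02,"dy":-0.0165,"dz":0.006},{"dx":0.02,"dy":-0.0165,"dz":0.006},{"dx":0.02,"dy":-0.0165,"dz":0.006},{"dx":0.0165,"dy":-0.0165,"dz":0.006},{},{},{}]'
python3 - <<'E'
from h import *
d=snap('wrist','w1');print(d['tp'],d['tr'])
a=cv2.imread('pics/w1.png');cv2.imwrite('pics/w1b.png',cv2.resize(a,None,fx=1.55,fy=1.55,interpolation=2))
E
```

```text
[0.24986323472493574, -0.517453714553804, 0.23062715183117202] [-0.0006904085735099717, 0.9748181007163765, 0.22300041897164505, -8.360734980439904e-05]invalid input
invalid input
```

View pics/w1b.png

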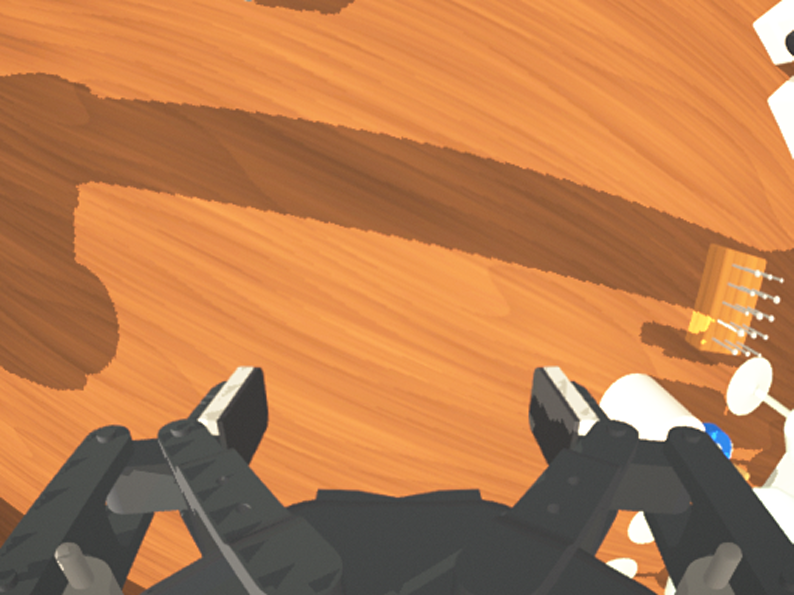

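The arm didn't move: both calls were refused. The view shows open fingers over bare bench. I'll give every key in each row.

```bash
python3 -m pendant '[{"dx":0,"dy":0,"dz":0,"rx":0,"ry":0,"rz":5.4,"hand":0},{"dx":0,"dy":0,"dz":0,"rx":0,"ry":0,"rz":5.4,"hand":0},{"dx":0,"dy":0,"dz":0,"rx":0,"ry":0,"rz":5.4,"hand":0},{"dx":0.02,"dy":-0.0165,"dz":0,"rx":0,"ry":0,"rz":0,"hand":0},{"dx":0.02,"dy":-0.0165,"dz":0,"rx":0,"ry":0,"rz":0,"hand":0},{"dx":0.02,"dy":-0.0165,"dz":0,"rx":0,"ry":0,"rz":0,"hand":0},{"dx":0.02,"dy":-0.0165,"dz":0,"rx":0,"ry":0,"rz":0,"hand":0},{"dx":0.02,"dy":-0.0165,"dz":0,"rx":0,"ry":0,"rz":0,"hand":0},{"dx":0.02,"dy":-0.0165,"dz":0,"rx":0,"ry":0,"rz":0,"hand":0},{"dx":0.02,"dy":-0.0165,"dz":0,"rx":0,"ry":0,"rz":0,"hand":0},{"dx":0.02,"dy":-0.0165,"dz":0,"rx":0,"ry":0,"rz":0,"hand":0},{"dx":0.02,"dy":-0.0165,"dz":0,"rx":0,"ry":0,"rz":0,"hand":0}]' 40
```

```text
clock: 1.2
position: [0.4034, -0.3403, 0.2312]
ee_rot: [-0.0, 0.997, 0.083, -0.0]
contact_force: [0.4, -0.1, 0.2]
width: -0.0005
gripper_force: 0.0
```

```bash
python3 -m pendant '[{"dx":0.0195,"dy":-0.0164,"dz":0.005,"rx":0,"ry":0,"rz":0,"hand":0},{"dx":0.0195,"dy":-0.0164,"dz":0.01,"rx":0,"ry":0,"rz":0,"hand":0},{"dx":0.0195,"dy":-0.0164,"dz":0.01,"rx":0,"ry":0,"rz":0,"hand":0},{"dx":0.0195,"dy":-0.0164,"dz":0.01,"rx":0,"ry":0,"rz":0,"hand":0},{"dx":0.0195,"dy":-0.0164,"dz":0.01,"rx":0,"ry":0,"rz":0,"hand":0},{"dx":0.0195,"dy":-0.0164,"dz":0.01,"rx":0,"ry":0,"rz":0,"hand":0},{"dx":0.0195,"dy":-0.0164,"dz":0.01,"rx":0,"ry":0,"rz":0,"hand":0},{"dx":0.0195,"dy":-0.0164,"dz":0.01,"rx":0,"ry":0,"rz":0,"hand":0},{"dx":0,"dy":0,"dz":0,"rx":0,"ry":0,"rz":0,"hand":0},{"dx":0,"dy":0,"dz":0,"rx":0,"ry":0,"rz":0,"hand":0},{"dx":0,"dy":0,"dz":0,"rx":0,"ry":0,"rz":0,"hand":0}]' 40
python3 - <<'E'
from h import *
d=snap('wrist','w2');print(d['tp'],d['tr'],manip.get_state()['contact_force'])
a=cv2.imread('pics/w2.png');cv2.imwrite('pics/w2b.png',cv2.resize(a,None,fx=1.5,fy=1.5,interpolation=2))
E
```

```text
clock: 2.12
position: [0.5346, -0.1865, 0.1563]
ee_rot: [0.0, 0.996, 0.084, -0.0]
contact_force: [-1.0, -0.3, 0.4]
width: -0.0001
gripper_force: 0.0
[0.5345532653649041, -0.1864802038421015, 0.15629148341131258] [0.0002611415866958235, 0.9964905708049967, 0.08370393476392098, -0.0003541282825855671] [-0.42732149  0.66351928 -0.39588422]
```

View pics/w2b.png

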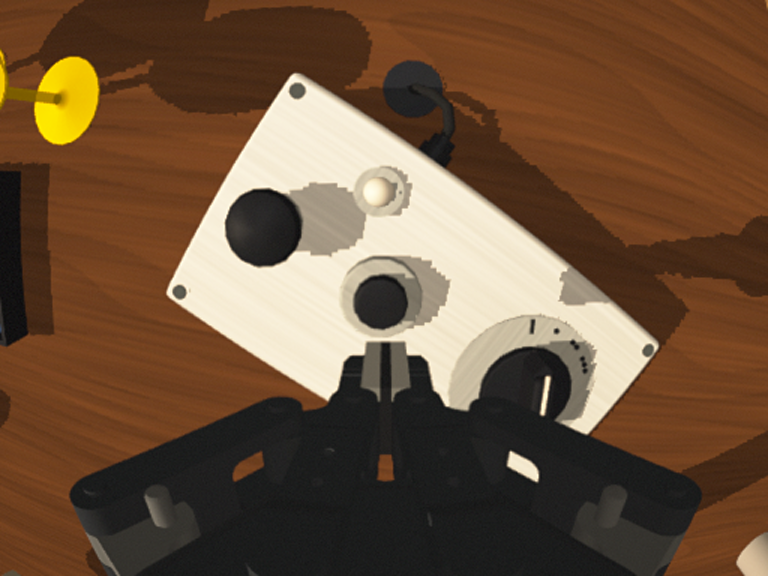

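Wrist view: the start button's face is at (381,302), the stop mushroom at (263,228) and the dial with its white line at (545,393), nearly lined up with the zero dash (532,326). The closed fingers end at (385,345). I'll triangulate with this view.

```bash
cat >> h.py <<'E'
def wray(f,u,v):
    d=json.load(open(f'pics/{f}.json'));M=np.array(d['mount']);q=d['tr'];r=R.from_quat([q[1],q[2],q[3],q[0]]).as_matrix()
    x,y=u-d['cx'],v-d['cy'];rr=np.hypot(x,y);t=rr/d['fx'];c=np.array([np.sin(t)*x/rr,-np.sin(t)*y/rr,-np.cos(t)])
    return np.array(d['tp'])+r@M[:3,3],r@M[:3,:3]@c
E
python3 - <<'E'
from h import *
for n,w,t in(('start',(381,302),(334,278)),('stop',(263,228),(181,210)),('s++',(297,91),(171,56)),('s-+',(180,292),(55,333)),('s+-',(648,350),(740,297))):
    a=wray('w2',(w[0]+.5)/1.5-.5,(w[1]+.5)/1.5-.5);b=ray('top0',(t[0]+.5)/6-.5+280,(t[1]+.5)/6-.5+180)
    h={'start':.087,'stop':.098}.get(n,.065)
    print(n,tri([a,b]).round(4),*[(o+v*(h-o[2])/v[2]).round(4) for o,v in(a,b)])
E
```

```text
start [ 0.5354 -0.1847  0.0831] [ 0.5366 -0.1844  0.087 ] [ 0.5348 -0.1841  0.087 ]
stop [ 0.5645 -0.1215  0.088 ] [ 0.5661 -0.1241  0.098 ] [ 0.563  -0.1199  0.098 ]
s++ [ 0.6357 -0.1237  0.0671] [ 0.6355 -0.1233  0.065 ] [ 0.6366 -0.1239  0.065 ]
s-+ [ 0.5164 -0.0685  0.0657] [ 0.516  -0.0682  0.065 ] [ 0.5165 -0.0685  0.065 ]
s+- [ 0.5258 -0.3613  0.0659] [ 0.5253 -0.3616  0.065 ] [ 0.5262 -0.3619  0.065 ]
```

```bash
python3 -m pendant '[{"dx":0.001,"dy":-0.001,"dz":0.013,"rx":0,"ry":0,"rz":0,"hand":0},{"dx":0,"dy":0,"dz":0.014,"rx":0,"ry":0,"rz":0,"hand":0},{"dx":0,"dy":0,"dz":0.014,"rx":0,"ry":0,"rz":0,"hand":0},{"dx":0,"dy":0,"dz":0.014,"rx":0,"ry":0,"rz":0,"hand":0},{"dx":0,"dy":0,"dz":0.008,"rx":0,"ry":0,"rz":0,"hand":0},{"dx":0,"dy":0,"dz":0,"rx":0,"ry":0,"rz":0,"hand":0},{"dx":0,"dy":0,"dz":0,"rx":0,"ry":0,"rz":0,"hand":0}]'
python3 -m pendant '[{"dx":0,"dy":0,"dz":0.002,"rx":0,"ry":0,"rz":0,"hand":0},{"dx":0,"dy":0,"dz":0.002,"rx":0,"ry":0,"rz":0,"hand":0},{"dx":0,"dy":0,"dz":0.002,"rx":0,"ry":0,"rz":0,"hand":0},{"dx":0,"dy":0,"dz":0.002,"rx":0,"ry":0,"rz":0,"hand":0},{"dx":0,"dy":0,"dz":0,"rx":0,"ry":0,"rz":0,"hand":0},{"dx":0,"dy":0,"dz":0,"rx":0,"ry":0,"rz":0,"hand":0}]'
```

```text
clock: 2.75
position: [0.5354, -0.1857, 0.0936]
ee_rot: [0.0, 0.997, 0.083, -0.0]
contact_force: [0.5, 0.1, 0.0]
width: 0.0002
gripper_force: 0.0
clock: 3.25
position: [0.536, -0.1852, 0.0857]
ee_rot: [0.0, 0.997, 0.084, 0.0]
contact_force: [-0.2, -0.9, 1.6]
width: -0.0003
gripper_force: 1.1
```

Contact at about 0.086. I'll press on in small steps until the force shows the bottom.

```bash
python3 -m pendant '[{"dx":0,"dy":0,"dz":0.001,"rx":0,"ry":0,"rz":0,"hand":0},{"dx":0,"dy":0,"dz":0.001,"rx":0,"ry":0,"rz":0,"hand":0},{"dx":0,"dy":0,"dz":0.001,"rx":0,"ry":0,"rz":0,"hand":0},{"dx":0,"dy":0,"dz":0.001,"rx":0,"ry":0,"rz":0,"hand":0},{"dx":0,"dy":0,"dz":0,"rx":0,"ry":0,"rz":0,"hand":0}]'
python3 -m pendant '[{"dx":0,"dy":0,"dz":0.001,"rx":0,"ry":0,"rz":0,"hand":0},{"dx":0,"dy":0,"dz":0,"rx":0,"ry":0,"rz":0,"hand":0},{"dx":0,"dy":0,"dz":0,"rx":0,"ry":0,"rz":0,"hand":0}]'
```

```text
clock: 3.67
position: [0.536, -0.1852, 0.0815]
ee_rot: [0.0, 0.997, 0.083, 0.0]
contact_force: [0.2, -0.5, 3.4]
width: 0.0001
gripper_force: 2.3
clock: 3.92
position: [0.536, -0.1852, 0.081]
ee_rot: [0.0, 0.997, 0.083, 0.001]
contact_force: [-0.1, 0.2, 7.4]
width: 0.0002
gripper_force: 3.6
```

```bash
python3 -m pendant '[{"dx":0,"dy":0,"dz":0.001,"rx":0,"ry":0,"rz":0,"hand":0},{"dx":0,"dy":0,"dz":0,"rx":0,"ry":0,"rz":0,"hand":0},{"dx":0,"dy":0,"dz":0,"rx":0,"ry":0,"rz":0,"hand":0}]'
```

```text
clock: 4.17
position: [0.536, -0.1853, 0.0809]
ee_rot: [0.001, 0.997, 0.083, 0.001]
contact_force: [-1.9, -0.5, 13.2]
width: -0.0001
gripper_force: 6.2
```

Bottomed: 13 N with no more travel. Lift clear, move to the dial and open.

```bash
python3 -m pendant '[{"dx":0,"dy":0,"dz":-0.01,"rx":0,"ry":0,"rz":0,"hand":0},{"dx":0,"dy":0,"dz":-0.02,"rx":0,"ry":0,"rz":0,"hand":0},{"dx":0,"dy":0,"dz":-0.03,"rx":0,"ry":0,"rz":0,"hand":0},{"dx":-0.01,"dy":0.0144,"dz":-0.01,"rx":0,"ry":0,"rz":0,"hand":0.0854},{"dx":-0.01,"dy":0.0144,"dz":-0.01,"rx":0,"ry":0,"rz":0,"hand":0.0854},{"dx":-0.01,"dy":0.0144,"dz":0,"rx":0,"ry":0,"rz":0,"hand":0.0854},{"dx":-0.01,"dy":0.0144,"dz":0,"rx":0,"ry":0,"rz":0,"hand":0.0854},{"dx":-0.01,"dy":0.0144,"dz":0,"rx":0,"ry":0,"rz":0,"hand":0.0854},{"dx":-0.01,"dy":0.0144,"dz":0,"rx":0,"ry":0,"rz":0,"hand":0.0854},{"dx":0,"dy":0,"dz":0,"rx":0,"ry":0,"rz":0,"hand":0.0854},{"dx":0,"dy":0,"dz":0,"rx":0,"ry":0,"rz":0,"hand":0.0854},{"dx":0,"dy":0,"dz":0,"rx":0,"ry":0,"rz":0,"hand":0.0854}]'
python3 - <<'E'
from h import *
d=snap('wrist','w3');print(d['tp'],d['tr'])
a=cv2.imread('pics/w3.png')[100:340,100:412];cv2.imwrite('pics/w3b.png',cv2.resize(a,None,fx=2.5,fy=2.5,interpolation=2))
E
```

```text
clock: 5.17
position: [0.4906, -0.2794, 0.1588]
ee_rot: [-0.001, 0.997, 0.083, -0.0]
contact_force: [0.9, 0.8, 0.1]
width: 0.0851
gripper_force: 0.0
[0.49061109912367146, -0.2793508668317773, 0.1587984891335646] [-0.0008356887388107681, 0.996528184945972, 0.08325113522604068, -0.00035597218153795733]
```

View pics/w3b.png

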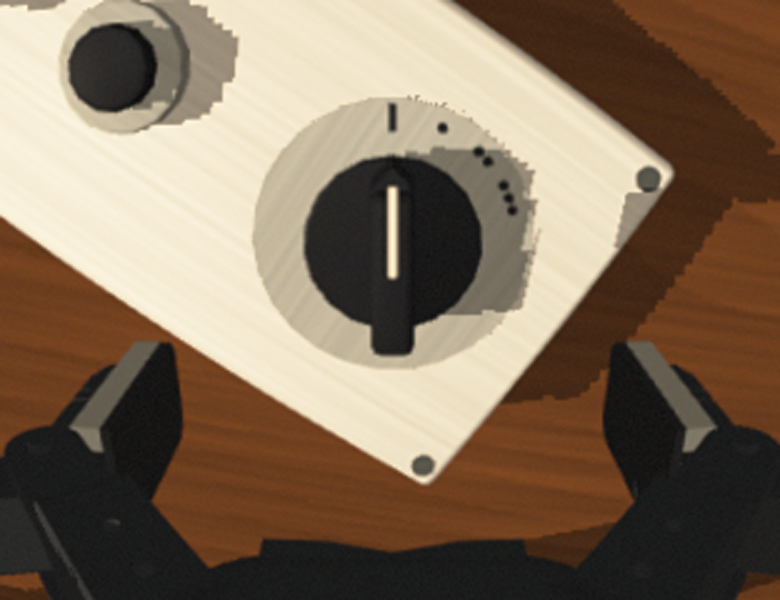

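The dial is at zero (white line at (392,230) pointing to the dash at (392,118)), its bar is centred between and parallel to the pads, and the start button at (112,68) is back up. Descend and grip.

```bash
python3 -m pendant '[{"dx":0,"dy":0,"dz":0.014,"rx":0,"ry":0,"rz":0,"hand":0.0854},{"dx":0,"dy":0,"dz":0.014,"rx":0,"ry":0,"rz":0,"hand":0.0854},{"dx":0,"dy":0,"dz":0.014,"rx":0,"ry":0,"rz":0,"hand":0.0854},{"dx":0,"dy":0,"dz":0.014,"rx":0,"ry":0,"rz":0,"hand":0.0854},{"dx":0,"dy":0,"dz":0.014,"rx":0,"ry":0,"rz":0,"hand":0.0854},{"dx":0,"dy":0,"dz":0.009,"rx":0,"ry":0,"rz":0,"hand":0.0854},{"dx":0,"dy":0,"dz":0,"rx":0,"ry":0,"rz":0,"hand":0.0854},{"dx":0,"dy":0,"dz":0,"rx":0,"ry":0,"rz":0,"hand":0.0854}]'
python3 -m pendant '[{"dx":0,"dy":0,"dz":0,"rx":0,"ry":0,"rz":0,"hand":0},{"dx":0,"dy":0,"dz":0,"rx":0,"ry":0,"rz":0,"hand":0},{"dx":0,"dy":0,"dz":0,"rx":0,"ry":0,"rz":0,"hand":0},{"dx":0,"dy":0,"dz":0,"rx":0,"ry":0,"rz":0,"hand":0},{"dx":0,"dy":0,"dz":0,"rx":0,"ry":0,"rz":0,"hand":0},{"dx":0,"dy":0,"dz":0,"rx":0,"ry":0,"rz":0,"hand":0},{"dx":0,"dy":0,"dz":0,"rx":0,"ry":0,"rz":0,"hand":0},{"dx":0,"dy":0,"dz":0,"rx":0,"ry":0,"rz":0,"hand":0}]' 60; python3 -c "
from rig import manip;s=manip.get_state();print(s['moment'],s['qpos'])"
```

```text
clock: 5.88
position: [0.4909, -0.2795, 0.08]
ee_rot: [-0.0, 0.996, 0.084, -0.0]
contact_force: [-0.6, -0.1, -0.3]
width: 0.0851
gripper_force: 0.0
clock: 6.55
position: [0.4907, -0.2792, 0.0809]
ee_rot: [-0.001, 0.997, 0.083, 0.0]
contact_force: [-0.2, 4.0, 4.6]
width: 0.0116
gripper_force: 60.0
[ 0.62231331  0.11724152 -0.0512343 ] [-6.41369487e-01  3.84430612e-01  1.74731096e+00  1.49289976e-03
  1.01074168e+00  7.62055000e-01]
```

```bash
python3 -m pendant '[{"dx":0,"dy":0,"dz":0,"rx":0,"ry":0,"rz":5.75,"hand":0},{"dx":0,"dy":0,"dz":0,"rx":0,"ry":0,"rz":5.75,"hand":0},{"dx":0,"dy":0,"dz":0,"rx":0,"ry":0,"rz":5.75,"hand":0},{"dx":0,"dy":0,"dz":0,"rx":0,"ry":0,"rz":5.75,"hand":0},{"dx":0,"dy":0,"dz":0,"rx":0,"ry":0,"rz":5.75,"hand":0},{"dx":0,"dy":0,"dz":0,"rx":0,"ry":0,"rz":5.75,"hand":0},{"dx":0,"dy":0,"dz":0,"rx":0,"ry":0,"rz":5.75,"hand":0},{"dx":0,"dy":0,"dz":0,"rx":0,"ry":0,"rz":5.75,"hand":0},{"dx":0,"dy":0,"dz":0,"rx":0,"ry":0,"rz":5.75,"hand":0},{"dx":0,"dy":0,"dz":0,"rx":0,"ry":0,"rz":5.75,"hand":0},{"dx":0,"dy":0,"dz":0,"rx":0,"ry":0,"rz":5.75,"hand":0},{"dx":0,"dy":0,"dz":0,"rx":0,"ry":0,"rz":5.75,"hand":0}]' 80
python3 -m pendant '[{"dx":0,"dy":0,"dz":0,"rx":0,"ry":0,"rz":0,"hand":0},{"dx":0,"dy":0,"dz":0,"rx":0,"ry":0,"rz":0,"hand":0},{"dx":0,"dy":0,"dz":0,"rx":0,"ry":0,"rz":0,"hand":0},{"dx":0,"dy":0,"dz":0,"rx":0,"ry":0,"rz":0,"hand":0}]'
python3 - <<'E'
from h import *
d=snap('wrist','w4');s=manip.get_state();print(s['moment'],s['qpos'],2*np.arctan2(d['tr'][2],d['tr'][1]))
a=cv2.imread('pics/w4.png')[100:340,100:412];cv2.imwrite('pics/w4b.png',cv2.resize(a,None,fx=2.5,fy=2.5,interpolation=2))
E
```

```text
clock: 7.55
position: [0.4906, -0.2794, 0.0809]
ee_rot: [-0.0, 0.867, -0.498, -0.0]
contact_force: [-1.6, 2.9, 6.5]
width: 0.0113
gripper_force: 81.8
clock: 7.88
position: [0.4906, -0.2794, 0.081]
ee_rot: [-0.0, 0.869, -0.496, -0.0]
contact_force: [-1.0, 3.5, 5.9]
width: 0.0113
gripper_force: 81.8
[0.51907718 0.28277657 0.10322601] [-6.41355674e-01  3.84368237e-01  1.74724087e+00  7.70905107e-04
  1.01086745e+00  1.96600932e+00] -1.037077107401134
```

View pics/w4b.png

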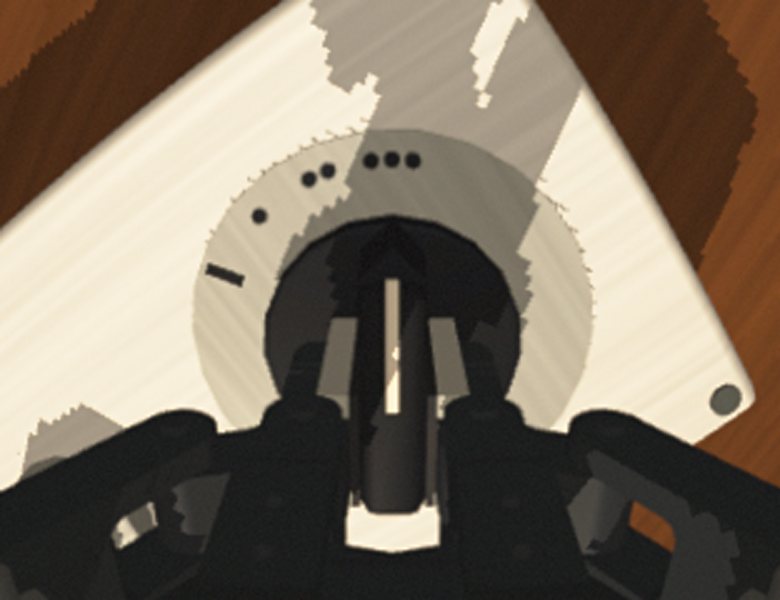

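The white line (392,345) points at the middle of the three studs (392,160), and the pads hold the bar. I'll add a slight nudge for margin, check it is steady, and hand in.

```bash
python3 -m pendant '[{"dx":0,"dy":0,"dz":0,"rx":0,"ry":0,"rz":0.6,"hand":0},{"dx":0,"dy":0,"dz":0,"rx":0,"ry":0,"rz":0,"hand":0},{"dx":0,"dy":0,"dz":0,"rx":0,"ry":0,"rz":0,"hand":0},{"dx":0,"dy":0,"dz":0,"rx":0,"ry":0,"rz":0,"hand":0},{"dx":0,"dy":0,"dz":0,"rx":0,"ry":0,"rz":0,"hand":0},{"dx":0,"dy":0,"dz":0,"rx":0,"ry":0,"rz":0,"hand":0}]'
python3 -c "
from rig import manip
print(manip.sign_off())"
```

```text
clock: 8.43
position: [0.4906, -0.2794, 0.0809]
ee_rot: [-0.0, 0.866, -0.5, -0.0]
contact_force: [-2.2, 3.8, 7.5]
width: 0.0111
gripper_force: 81.8
the job is handed in; nothing more can be done
None
```

I pressed the start button fully down with the dial at zero and it came back up; I then turned the dial clockwise to the third click, where the fingers still hold it, and handed the job in at 8.4 s without touching the stop button, glass, bottle or jar.

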